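# Close the culture jar with its double lid, then take off only the outer lid

### The arm

A 7-joint arm with a two-finger parallel gripper is mounted at the origin on the work surface. World frame = base frame: x ahead of the robot, y to its left, z up, the work surface at z = 0. Lengths are in m, angles in rad, forces in N, time in s.
With the tool pointing down it reaches from about 0.425 to 0.875 m from the base axis. Payload 4.7 kg.
Tool frame: the origin (TCP) lies on the mounting face of the last link; the fingertips stand 182 mm ahead of it and the grasp point (between the pads) lies 164 mm ahead of it; x points along the fingers, y is the direction in which the jaws open and shut, and the axes are right-handed (so a half turn about x gives the same grasp; the last joint's range is limited). The gripper opens to 87 mm and grips with 3 to 60 N. Pads are 19 mm wide; open, the fingers measure 117 mm over their backs; the gripper's body (75 mm by 190 mm) begins 51 mm behind the grasp point.
Start: joints at [-1.09, 0.321, -0.07, 1.45, 0.023, 1.371, -0.057], TCP at [0.293, 0.58, 0.405] pointing down, gripper open.
Joint ranges: [-2.86, 2.86], [-0.3, 2.09], [-1.38, 1.24], [0.06, 2.45], [-1.56, 4.7], [0.09, 2.05], [-2.69, 2.69]. Speed limits (rad/s): [2.57, 2.57, 3.14, 3.14, 3.14, 3.14, 3.14].

### API

Orientations are given as a rotation vector (axis times angle).
In Python, from bench import monitor, get_image, ctrl gives the robot as it stands.
- The arm moves only by the shell command python3 -m creep 'ROWS' [FORCE]. ROWS is JSON, a list of rows, each a list of 7 numbers: the shift along the tool's x, y, z in mm, then the turn, a rotation vector about the tool's x, y, z in rad, then the finger opening in mm, from 0 to 87. A call has 1 to 5 rows; each row shifts and turns the commanded pose from where the row before left it, along the tool's axes as they then stand; what a row does not reach is not made up. A row lasts 1/10 s, in which the tool goes at most 50 mm and 8.59 degrees, less where a joint would pass 70% of its speed; a pose out of reach is approached as far as the arm can. A call is refused whole if a number of a shift passes 50 or a number of a turn 0.15, either way. A call with a gripper value outside its range is refused whole. The fingers move at their own pace and stop on an object; FORCE is the grip in N (left out, the last holds). Time passes only in rows, so rows that do not move let the fingers close. It gives the time, the measured TCP pose, the force and the opening at its end, in the units of the state.
- monitor.get_state(): the state, without advancing time (a new reading comes with each control period).
- get_image(name): name is "scene" or "top" or "wrist"; returns a dict with "img" (480x640x3 uint8, red, green, blue), "mtx" (3x3 intrinsics, pixels), "D" ([k1, k2, p1, p2, k3] as OpenCV has them; the pictures are not rectified), "view" (4x4, takes a point from world to camera coordinates). Camera axes: x right, y up, looking along -z (the intrinsics and any distortion apply to the point x, -y, -z); pixel columns grow to the right and rows downward; lengths in m; the calibration is good to about 2 mm. A picture is of the moment at which its call begins. There is no depth.
- ctrl.close_job(): hands the job in, once; it reports no verdict.
The state is a dict: "time": time; "joint_positions": joint angles; "qd": joint speeds; "joint_torque": joint torques, N m; "position": TCP position; "tool_rot": TCP orientation; "ft_force": force on the tool from outside, world axes, zero at the start; "torque": the same for the moment, N m; "grip_width": opening from 0.0 (shut) to 1.0 (fully open).
Only numpy, scipy, OpenCV 4.12 (cv2) and the standard library are available. Lean on these libraries where they do the work, as an engineer would, in place of code of your own. Each camera call takes 0.05 s, during which the arm holds its last target.

### The job

Carry the double lid, both parts together, from the wooden ring stand to the open glass jar, lower it gently until the inner lid is fully seated in the jar's mouth, and let go of it. Then lift the outer wooden lid alone up clear of the knob, leaving the inner lid seated and undisturbed, and finish while still holding the outer lid still above the jar. Do not push the jar away or disturb the other things.

Things in the scene. Friction and masses are not known exactly. Their poses are not given: they have to be found in the camera images.
- jar: open glass culture jar without lid, loose: a cylinder 88 across and 80 high, wall 5 (mouth 78 across), floor 6 thick; thin cork disc inside. Origin: centre of its underside, z up. 0.6 kg. It stands on one side (left or right) of the work area, the wooden stand on the other. Sizes in mm
- jar_mouth (a point): centre of the jar's mouth, level with its rim, 80 above the tiles. Sizes in mm
- stand: fixed dark wooden ring, 100 across, 80 hole, 22 high, on which the double lid waits. Origin: centre of its underside. Sizes in mm
- inner_lid: aluminium lid, 0.14 kg: flange 88 across, 4 thick (z 0 to 4); plug below 73 across, 12 deep (foot tapers to 62), sinks into the jar until the flange lies on the rim; above, a shoulder 24 across (z 4 to 10) narrowing to a plain round upright knob 16 across, ending at z 61. Origin: centre of the flange underside, z up; at first 22 above the tiles, flange on the stand. Sizes in mm
- knob_top (a point): centre of the knob's top face, 61 above the inner lid's origin. Sizes in mm
- outer_lid: pale wooden lid, 0.1 kg, loose on the inner lid's flange: ring plate 80 across (z 0 to 5), round collar 44 across (z 5 to 29), bore 28 through both; the knob stands 28 above the collar. Gripping the knob lifts both lids, gripping the collar lifts this one alone, the knob passing between the fingers. Origin: plate underside centre, nested 4 above the inner lid's. Sizes in mm
- collar_top (a point): centre of the collar's top edge, 29 above the outer lid's origin. Sizes in mm
- hatch_box: orange plastic box with a hinged hatch, 124 x 154 x 90 high (mm); loose bystander, to be left alone. Origin: centre of its underside
- spatula: stainless spatula lying flat on the tiles, 280 long (mm); loose bystander, to be left alone. Origin: centre of its underside
- skull: pale resin animal-skull hide, about 130 x 85 x 56 high (mm); loose bystander, to be left alone. Origin: centre of its underside
- twist_jar: glass jar closed with a steel twist lid, 72 across, 100 high, no collar or knob (mm); loose bystander, to be left alone. Origin: centre of its underside
- bowl: chunky white ceramic bowl, 124 across, 50 high (mm); loose bystander, to be left alone. Origin: centre of its underside
- pot: small empty terracotta cup, 68 across, 60 high (mm); loose bystander, to be left alone. Origin: centre of its underside
- gauge: black round gauge puck, 54 across, 18 high (mm); loose bystander, to be left alone. Origin: centre of its underside
Mind the look-alikes: they are no part of the job. What is shaped like the outer_lid but red is not meant.

How it is judged:
On the way:
1. both lids, still nested, are seated on the jar and let go (distance between inner_lid and jar_mouth below 0.005 m and angle between each of inner_lid, jar's own z axis and vertical below 0.06 rad and z of outer_lid in the frame of inner_lid below 0.007 m and contact force between the fingers and inner_lid below 0.1 N and contact force between the fingers and outer_lid below 0.1 N and linear speed of inner_lid below 0.03 m/s), for 0.2 s.
At the end, for the whole second after the job is handed in: Inner lid seated in the upright jar (origin within 5 mm of the mouth centre, tilt under 0.06 rad), untouched by robot and outer lid; outer lid held still in the gripper, its origin over 66 mm above the inner lid's and within 60 mm sideways, tilt under 0.35 rad (distance between inner_lid and jar_mouth below 0.005 m and angle between each of inner_lid, jar's own z axis and vertical below 0.06 rad and z of outer_lid in the frame of inner_lid above 0.066 m and horizontal distance between outer_lid and inner_lid below 0.06 m and angle between outer_lid's own z axis and vertical below 0.35 rad and contact force between the fingers and outer_lid above 0.5 N and contact force between each of outer_lid, the fingers, the arm and inner_lid below 0.1 N and contact force between outer_lid and jar below 0.1 N and linear speed of outer_lid below 0.03 m/s and linear speed of inner_lid below 0.02 m/s); the arm keeps its last pose, push and grip.
It fails at once if the lids are parted while the inner lid is not seated in the jar, or the inner lid is lifted or tipped as the outer lid comes off (z of outer_lid in the frame of inner_lid above 0.012 m and (distance between inner_lid and jar_mouth above 0.006 m or angle between inner_lid's own z axis and vertical above 0.08 rad)).
It fails at once if the double lid is dropped instead of lowered (contact force between the fingers and inner_lid below 0.05 N and linear speed of inner_lid above 0.45 m/s).
It fails at once if the lid is pressed hard onto the glass jar (contact force between inner_lid and jar above 60 N).
It fails at once if the glass jar is tipped or pushed away (angle between jar's own z axis and vertical above 0.2 rad or distance of jar from where it was at the start of the episode above 0.04 m).
It fails at once if a bystander is disturbed (distance of any of hatch_box, spatula, skull, twist_jar, bowl, pot, gauge from where it was at the start of the episode above 0.03 m).
It also fails if it takes over 45 s, if anything falls off the work surface, if the arm or the gripper's body presses on something with over 40 N, if the wrist force passes 120 N, or if a joint passes its speed limit or range.

## Working session

There is one attempt and no reset: what is moved stays moved. The work goes in short steps, Python scripts to look and compute and a shell command to move; the robot and the scene stay as the last step left them, time stands still between calls to the robot, and variables do not carry over. Pictures are saved under pics/ and viewed, and the job is handed in when it is done.

```bash
ls; mkdir -p pics; python3 - <<'E'
from bench import monitor, get_image, ctrl
import cv2, numpy as np
s=monitor.get_state(); print(s)
for n in ["scene","top","wrist"]:
    d=get_image(n); cv2.imwrite(f"pics/{n}0.png",d["img"][:,:,::-1]); print(n,d["mtx"],d["D"],d["view"])
E
```

```text
pics
{'time': 0.0, 'joint_positions': array([-1.08990812,  0.3218295 , -0.07007949,  1.45167099,  0.02257897,
        1.37081511, -0.0569131 ]), 'qd': array([ 0.00025766, -0.00118789,  0.00011059,  0.00041831, -0.00245075,
       -0.00063552,  0.00043573]), 'joint_torque': array([-1.42706158e-03, -4.91296828e+01, -4.04959833e-01, -3.12529635e+01,
       -6.41540461e-02,  4.37186623e-02,  2.04994844e-04]), 'position': array([0.29244796, 0.58026221, 0.40365893]), 'tool_rot': array([ 0.36451902,  1.54000233, -0.36752712]), 'ft_force': array([-0.39880071,  0.69004616, -0.24228583]), 'torque': array([-0.01975321,  0.0002891 , -0.02042061]), 'grip_width': 0.9997878647514625}
scene [[446.50381189   0.         317.44311005]
 [  0.         446.50381189 240.03760373]
 [  0.           0.           1.        ]] [-0.04836502  0.          0.          0.          0.        ] [[ 7.44593742e-01  6.67517600e-01 -6.42702115e-04 -4.55877717e-01]
 [-5.18678685e-01  5.79174400e-01  6.28911310e-01  2.85269081e-01]
 [ 4.20181605e-01 -4.67950070e-01  7.77476785e-01 -1.19564595e+00]
 [ 0.00000000e+00  0.00000000e+00  0.00000000e+00  1.00000000e+00]]
top [[606.99187872   0.         315.86408717]
 [  0.         606.99187872 249.03541284]
 [  0.           0.           1.        ]] [-0.14509136  0.          0.          0.          0.        ] [[ 0.02288292 -0.99972778  0.00455442 -0.03192896]
 [ 0.99795817  0.02311367  0.05954204 -0.60792852]
 [-0.05963111  0.00318263  0.99821541 -1.22194174]
 [ 0.          0.          0.          1.        ]]
wrist [[345.35578535   0.         319.17359927]
 [  0.         345.35578535 239.06995888]
 [  0.           0.           1.        ]] [-0.03045072  0.          0.          0.          0.        ] [[ 0.44934719  0.8933554  -0.00179918 -0.64882683]
 [-0.85714862  0.4305663  -0.28268162  0.03601572]
 [-0.25176048  0.12856436  0.95921211 -0.39076217]
 [ 0.          0.          0.          1.        ]]
```

View pics/scene0.png

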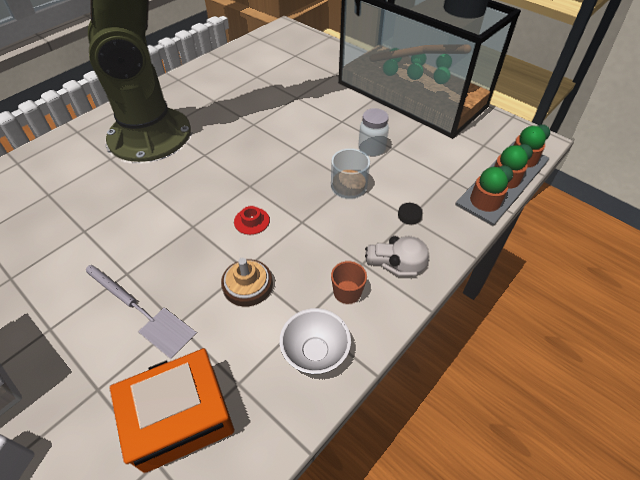

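View pics/top0.png

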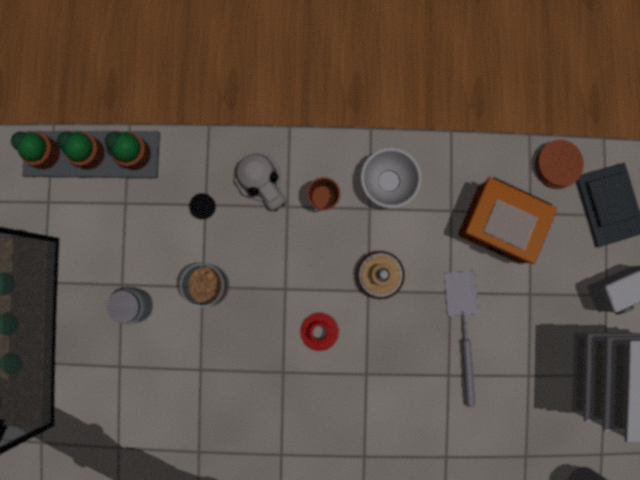

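View pics/wrist0.png

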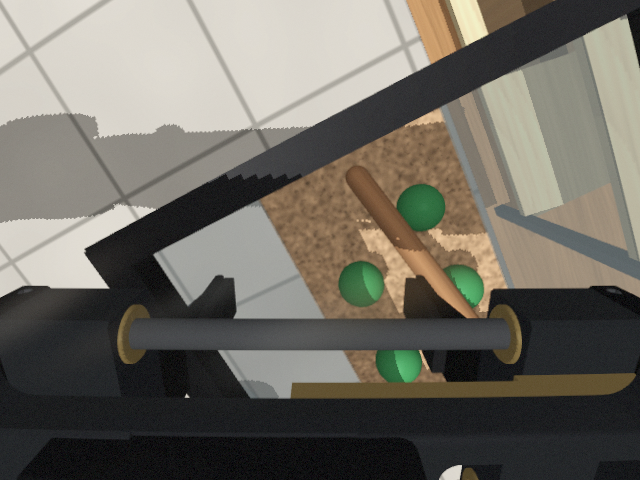

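The double lid could be confused with these (scene / top pixel):
- Pale wooden double lid on the dark ring: (247,278) / (381,274).
- Red look-alike lid: (252,218) / (319,331).

The jar could be confused with these:
- Open glass jar: (350,173) / (204,285).
- Twist jar, closed with a grey lid: (374,130) / (126,306).

By the description I choose the pale lid on the dark ring and the open jar with the cork. Next I'll check close crops and measure.

```bash
cat > h.py <<'E'
from bench import monitor, get_image, ctrl
import cv2, numpy as np
from scipy.spatial.transform import Rotation as R
F=np.diag([1,-1,-1.])
def ray(d,px):
    u=cv2.undistortPoints(np.array([[px]],float),d["mtx"],np.array(d["D"],float))[0,0]
    V=d["view"]; Rc=F@V[:3,:3]; t=F@V[:3,3]
    return -Rc.T@t, Rc.T@np.array([u[0],u[1],1.])
def onz(d,px,z):
    o,r=ray(d,px); return o+r*(z-o[2])/r[2]
def proj(d,P):
    V=d["view"]; Rc=F@V[:3,:3]; t=F@V[:3,3]
    return cv2.projectPoints(np.atleast_2d(np.array(P,float)),cv2.Rodrigues(Rc)[0],t,d["mtx"],np.array(d["D"],float))[0][:,0]
def circ(c,r,n=48):
    a=np.linspace(0,2*np.pi,n,endpoint=False)
    return np.c_[c[0]+r*np.cos(a),c[1]+r*np.sin(a),np.full(n,c[2])]
def draw(im,d,c,r,s,x0,y0,col):
    p=(proj(d,circ(c,r))+0.5-[x0,y0])*s
    cv2.polylines(im,[p.round().astype(int)],True,col,1)
def crop(d,x0,y0,w,h,s):
    return cv2.resize(d["img"][y0:y0+h,x0:x0+w,::-1],None,fx=s,fy=s,interpolation=cv2.INTER_CUBIC)
E
python3 - <<'E'
from h import *
a=get_image("top");b=get_image("scene")
P=[crop(a,341,234,80,80,5),crop(a,164,245,80,80,5)]
Q=[crop(b,207,240,80,80,5),crop(b,310,135,80,80,5)]
im=np.vstack([np.hstack(P),np.hstack(Q)])
cv2.imwrite("pics/crop1.png",cv2.resize(im,(600,600)))
print("knobtop top",onz(a,(383,274),.083),"scene",onz(b,(243,263),.083))
print("jar rim top",onz(a,(204,285),.08), "tank far rim corner", )
# tank corner triang: scene (453,133) is lower; top (57,238)
E
```

```text
knobtop top [ 0.55922944 -0.14878733  0.083     ] scene [ 0.56336182 -0.15138931  0.083     ]
jar rim top [0.5297828  0.19799094 0.08      ] tank far rim corner
```

View pics/crop1.png

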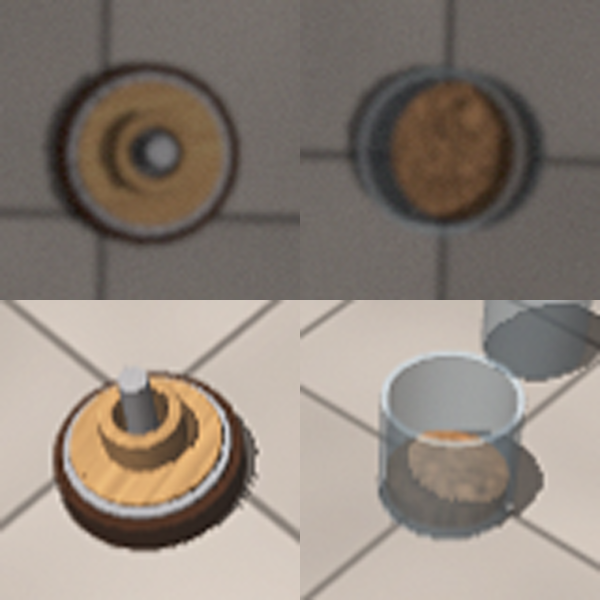

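```bash
cat > ov.py <<'E'
from h import *
def overlay(L,J,name,a,b):
    s=5
    T=[]
    for d,cs in ((a,((341,234),(164,245))),(b,((207,240),(310,135)))):
        row=[]
        for k,(x0,y0) in enumerate(cs):
            im=crop(d,x0,y0,80,80,s)
            if k==0:
                for z,r,c in ((.083,.008,(0,255,0)),(.026,.044,(255,255,0)),(.022,.05,(0,0,255)),(.055,.022,(255,0,255))):
                    draw(im,d,(L[0],L[1],z),r,s,x0,y0,c)
            else:
                for z,r,c in ((.08,.044,(0,255,0)),(.08,.039,(255,255,0)),(0,.044,(0,0,255))):
                    draw(im,d,(J[0],J[1],z),r,s,x0,y0,c)
            row.append(im)
        T.append(np.hstack(row))
    cv2.imwrite(name,cv2.resize(np.vstack(T),(600,600),interpolation=cv2.INTER_AREA))
E
python3 - <<'E'
from ov import *
a=get_image("top");b=get_image("scene")
print("knob", onz(a,(382.9,274.3),.083)[:2],onz(b,(242.2,260.8),.083)[:2])
print("flange top",onz(a,(380.4,273.8),.026)[:2])
print("jar scene",onz(b,(349.9,160.6),.08)[:2])
overlay((.561,-.149),(.530,.198),"pics/ov1.png",a,b)
# tank height: find corner pixels both views
c=np.array([57,238.]);
for z in (0,.1,.15,.2,.25): 
    P=onz(a,c,z); print(z,P[:2],proj(b,P))
E
```

```text
knob [ 0.55864456 -0.1486032 ] [ 0.55849977 -0.14898216]
flange top [ 0.56071955 -0.1500322 ]
jar scene [0.52832513 0.20351599]
0 [0.62036717 0.53402027] [[453.08213437 137.96974461]]
0.1 [0.61353533 0.4903933 ] [[450.82278196 112.46181464]]
0.15 [0.61011941 0.46857981] [[449.52117114  98.00937972]]
0.2 [0.60670349 0.44676632] [[448.08125277  82.22131786]]
0.25 [0.60328756 0.42495283] [[446.48056955  64.91092199]]
```

View pics/ov1.png

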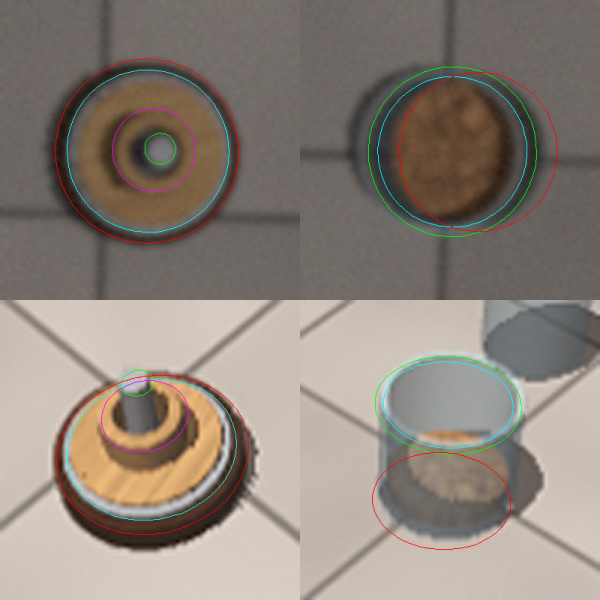

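```bash
python3 - <<'E'
from ov import *
a=get_image("top");b=get_image("scene")
overlay((.5585,-.149),(.5285,.2035),"pics/ov2.png",a,b)
for z in (0,.1,.15,.2,.25,.3): print(z,proj(b,(.62,.535,z)),proj(b,(.3,.45,z)))
s=monitor.get_state(); M=R.from_rotvec(s["tool_rot"]).as_matrix(); print(M.round(3)); print(s["position"]+M[:,0]*.164)
E
```

```text
0 [[453.15211153 137.74076795]] [[341.01014043 104.53938833]]
0.1 [[462.27936336 105.73602312]] [[342.44995888  72.93514488]]
0.15 [[467.28339709  88.09614939]] [[343.23337295  55.6546604 ]]
0.2 [[472.61540191  69.2245888 ]] [[344.06360966  37.27396623]]
0.25 [[478.30405692  49.00165872]] [[344.94436762  17.69637057]]
0.3 [[484.38036248  27.29473018]] [[345.87960762  -3.18411728]]
[[ 0.     0.45   0.893]
 [-0.     0.893 -0.45 ]
 [-1.    -0.     0.   ]]
[0.29254402 0.58042408 0.2406957 ]
```

View pics/ov2.png

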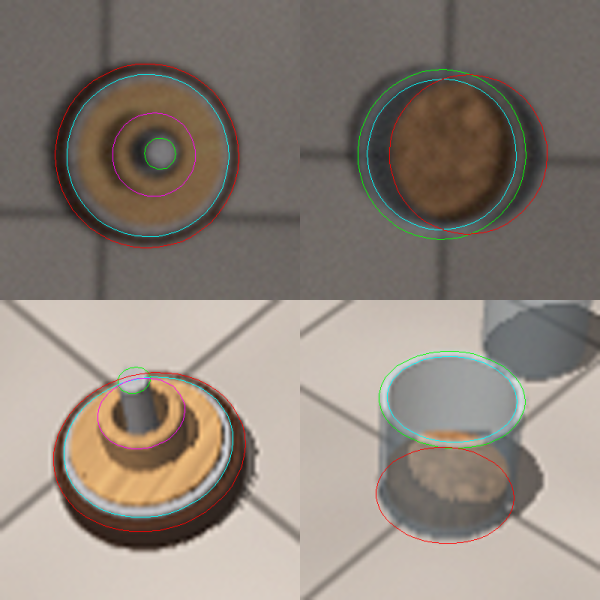

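The close crop confirms the choice. The pale lid with its aluminium knob sits in the dark ring, and the open jar has cork inside. Both cameras agree on the lid at about (0.559, -0.149), and put the jar at about (0.529, 0.204). The hand starts over the tank, so I go straight up first.

```bash
cat > to.py <<'E'
import sys
from h import *
# remaining shift in tool axes for grasp point target x y z, and turn about tool x so that jaw azimuth (mod pi) = az deg
def rem(x,y,z,az=None):
    s=monitor.get_state(); M=R.from_rotvec(s["tool_rot"]).as_matrix()
    G=s["position"]+M[:,0]*.164
    d=M.T@(np.array([x,y,z])-G)*1000
    cur=np.degrees(np.arctan2(M[1,1],M[0,1]))
    print("t",round(s["time"],2),"grasp",G.round(4),"tiltx",M[:2,0].round(4),"rem mm",d.round(1),"jaw az",round(cur,1),"F",s["ft_force"].round(1),"w",round(s["grip_width"]*87,1),"q",s["joint_positions"].round(2))
if __name__=="__main__": rem(*map(float,sys.argv[1:]))
E
python3 -m creep '[[-50,0,0,0,0,0,50],[-50,0,0,0,0,0,50],[-40,0,0,0,0,0,50],[0,0,0,0,0,0,50]]' 20; python3 to.py .5595 -.149 .2
```

```text
time: 0.85
position: [0.2924, 0.5804, 0.5527]
tool_rot: [0.376, 1.537, -0.356]
ft_force: [1.4, -0.2, 0.5]
grip_width: 0.725
t 0.85 grasp [0.2933 0.5822 0.3887] tiltx [0.0052 0.0113] rem mm [ 181.8 -535.5  566.9] jaw az 63.3 F [ 1.4 -0.2  0.5] w 63.1 q [-1.1   0.3  -0.07  1.19  0.02  1.64 -0.05]
```

```bash
for i in 1 ; do python3 -m creep '[[0,-34,36,0,0,0,50],[0,-34,36,0,0,0,50],[0,-34,36,0,0,0,50],[0,-34,36,0,0,0,50],[0,-34,36,0,0,0,50]]'; done; python3 to.py .5595 -.149 .2
```

```text
time: 1.35
position: [0.3771, 0.3455, 0.5444]
tool_rot: [0.366, 1.54, -0.366]
ft_force: [1.3, 1.1, 0.4]
grip_width: 0.575
t 1.35 grasp [0.3771 0.3455 0.3804] tiltx [-0.0001 -0.    ] rem mm [ 180.3 -359.5  385.4] jaw az 63.3 F [1.3 1.1 0.4] w 50.0 q [-0.86 -0.01  0.07  1.55  0.    1.6   0.31]
```

```bash
python3 -m creep '[[0,-34,36,0,0,0,50],[0,-34,36,0,0,0,50],[0,-34,36,0,0,0,50],[0,-34,36,0,0,0,50],[0,-34,36,0,0,0,50]]'; python3 -m creep '[[20,-30,32,0,0,0,50],[30,-30,32,0,0,0,50],[30,-30,32,0,0,0,50],[0,-20,20,0,0,0,50],[0,0,0,0,0,0,50]]'; python3 to.py .5595 -.149 .2
```

```text
time: 1.85
position: [0.4611, 0.1127, 0.5446]
tool_rot: [0.366, 1.54, -0.365]
ft_force: [0.8, 0.4, 0.2]
grip_width: 0.574
time: 2.35
position: [0.5133, -0.0357, 0.4671]
tool_rot: [0.37, 1.54, -0.375]
ft_force: [-0.2, -0.3, 1.9]
grip_width: 0.574
t 2.35 grasp [ 0.513  -0.036   0.3031] tiltx [-0.0017 -0.0023] rem mm [103.3 -78.9  93. ] jaw az 62.8 F [-0.2 -0.3  1.9] w 49.9 q [-0.5  -0.01  0.52  1.7   0.01  1.45  1.11]
```

```bash
python3 -m creep '[[0,-27,31,0,0,0,50],[0,-27,31,0,0,0,50],[0,-25,31,0,0,0,50],[20,0,0,0,0,0,50],[0,0,0,0,0,0,50]]'; python3 to.py .5595 -.149 .2;  python3 - <<'E'
from h import *
d=get_image("wrist"); cv2.imwrite("pics/w1.png",d["img"][:,:,::-1]); b=get_image("scene"); cv2.imwrite("pics/s1.png",b["img"][:,:,::-1])
print(proj(d,[(.5595,-.149,.083),(.5595,-.149,.026)]))
E
```

```text
time: 2.85
position: [0.5605, -0.143, 0.4458]
tool_rot: [0.367, 1.544, -0.367]
ft_force: [0.1, 0.9, -0.4]
grip_width: 0.574
t 2.85 grasp [ 0.5597 -0.1429  0.2818] tiltx [-0.0045  0.0007] rem mm [81.8 -5.5  2.9] jaw az 63.2 F [ 0.1  0.9 -0.4] w 50.0 q [-0.35  0.17  0.63  1.59 -0.1   1.42  1.39]
[[314.23950495 219.14784477]
 [314.97535681 208.34766581]]
```

View pics/w1.png

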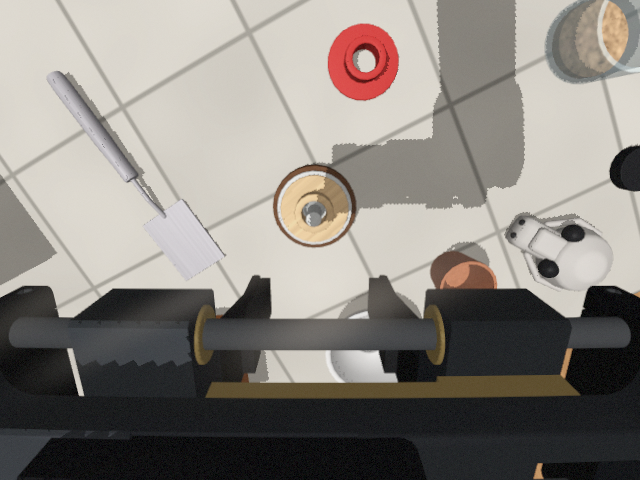

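View pics/s1.png

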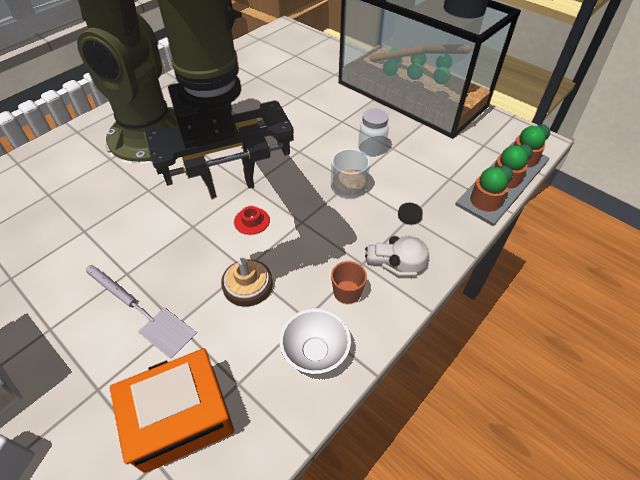

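Wrist picture: the lid is at (315,206), with the knob top near (314,216), in line between the fingers. The red lid at (363,62) is well clear. I'll refine this with a crop.

```bash
python3 - <<'E'
from h import *
d=get_image("wrist"); x0,y0,s=265,155,6
im=crop(d,x0,y0,100,100,s); im2=im.copy()
L=(.5595,-.149)
for z,r,c in ((.083,.008,(0,255,0)),(.026,.044,(255,255,0)),(.022,.05,(0,0,255)),(.055,.022,(255,0,255))): draw(im,d,(*L,z),r,s,x0,y0,c)
cv2.imwrite("pics/w1c.png",im)
E
```

```text
(no output)
```

View pics/w1c.png

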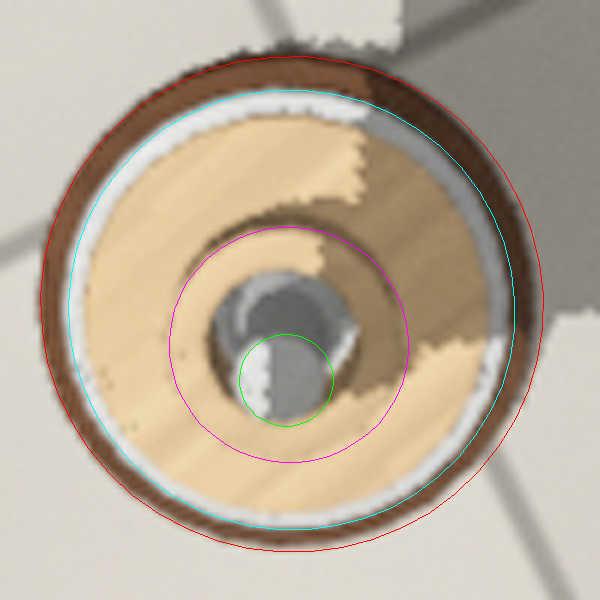

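```bash
python3 -m creep '[[40,-3,2,0,0,0,50],[40,-2,2,0,0,0,50],[40,0,0,0,0,0,50],[40,0,0,0,0,0,50],[0,0,0,0,0,0,50]]'; python3 -m creep '[[0,0,0,0,0,0,50],[0,0,0,0,0,0,50]]';python3 to.py .5585 -.149 .077; python3 - <<'E'
from h import *
d=get_image("wrist"); cv2.imwrite("pics/w2.png",d["img"][:,:,::-1])
E
```

```text
time: 3.5
position: [0.5603, -0.147, 0.2841]
tool_rot: [0.364, 1.549, -0.365]
ft_force: [-0.8, 0.6, -0.0]
grip_width: 0.575
time: 3.7
position: [0.5634, -0.1493, 0.2913]
tool_rot: [0.366, 1.535, -0.364]
ft_force: [0.2, 0.0, 0.1]
grip_width: 0.575
t 3.7 grasp [ 0.5642 -0.1493  0.1273] tiltx [ 0.0047 -0.0002] rem mm [50.3 -2.4 -5.4] jaw az 63.3 F [0.2 0.  0.1] w 50.0 q [-0.31  0.29  0.62  1.78 -0.19  1.12  1.47]
```

View pics/w2.png

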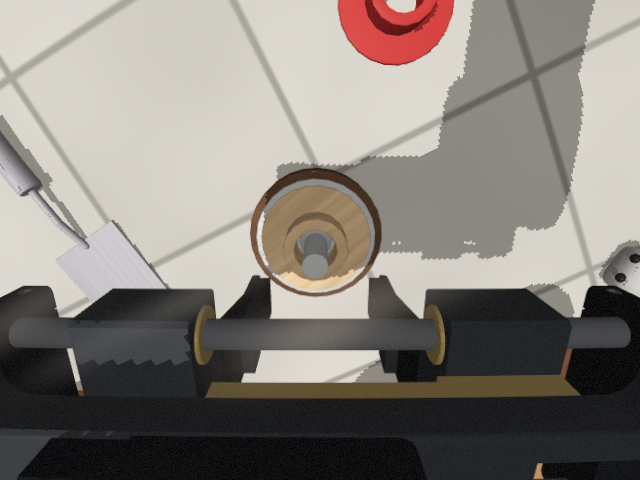

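```bash
python3 -m creep '[[0,0,0,0,0,0,50],[0,0,0,0,0,0,50]]';python3 to.py .5585 -.149 .077;python3 -m creep '[[0,0,0,0,0,0,50],[0,0,0,0,0,0,50]]' >/dev/null;python3 to.py .5585 -.149 .077; python3 - <<'E'
from h import *
d=get_image("wrist"); x0,y0,s=240,160,5
im=crop(d,x0,y0,150,150,4)
L=(.5585,-.149)
for z,r,c in ((.083,.008,(0,255,0)),(.026,.044,(255,255,0)),(.022,.05,(0,0,255)),(.055,.022,(255,0,255))): draw(im,d,(*L,z),r,4,x0,y0,c)
cv2.imwrite("pics/w2c.png",im)
E
```

```text
time: 3.95
position: [0.5626, -0.1495, 0.2897]
tool_rot: [0.366, 1.537, -0.365]
ft_force: [0.2, 0.2, 0.4]
grip_width: 0.573
t 3.95 grasp [ 0.563  -0.1495  0.1257] tiltx [0.0025 0.0001] rem mm [48.7 -1.6 -4.4] jaw az 63.3 F [0.2 0.2 0.4] w 49.9 q [-0.31  0.29  0.62  1.78 -0.19  1.12  1.47]
t 4.15 grasp [ 0.5623 -0.1495  0.1246] tiltx [0.0005 0.0001] rem mm [47.6 -1.3 -3.6] jaw az 63.2 F [-0.1 -1.1  0.1] w 49.6 q [-0.31  0.3   0.62  1.79 -0.19  1.12  1.47]
```

View pics/w2c.png

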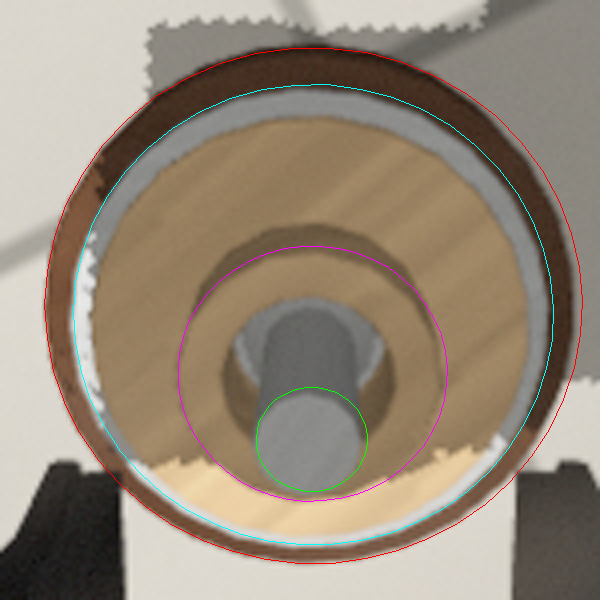

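The overlay fits within half a millimetre, so I descend onto the knob.

```bash
python3 -m creep '[[15,-1,-3,0,0,0,40],[15,0,0,0,0,0,40],[10,0,0,0,0,0,40],[0,0,0,0,0,0,40],[0,0,0,0,0,0,40]]'; python3 -m creep '[[0,0,0,0,0,0,40],[0,0,0,0,0,0,40]]';python3 to.py .5585 -.149 .077
```

```text
time: 4.7
position: [0.5589, -0.149, 0.2477]
tool_rot: [0.366, 1.541, -0.367]
ft_force: [-0.3, -0.2, 0.7]
grip_width: 0.461
time: 4.9
position: [0.5593, -0.1491, 0.2489]
tool_rot: [0.366, 1.538, -0.366]
ft_force: [-0.5, -0.7, 0.5]
grip_width: 0.462
t 4.9 grasp [ 0.5595 -0.1491  0.0849] tiltx [ 0.0012 -0.0001] rem mm [ 7.9 -0.4 -1. ] jaw az 63.3 F [-0.5 -0.7  0.5] w 40.2 q [-0.3   0.34  0.6   1.83 -0.22  1.04  1.49]
```

```bash
python3 -m creep '[[4,0,-1,0,0,0,40],[3,0,0,0,0,0,40],[0,0,0,0,0,0,40],[0,0,0,0,0,0,40],[0,0,0,0,0,0,40]]'; python3 to.py .5585 -.149 .077;  python3 - <<'E'
from h import *
d=get_image("wrist"); cv2.imwrite("pics/w3.png",crop(d,170,160,300,225,2))
b=get_image("scene"); cv2.imwrite("pics/s3.png",crop(b,170,160,180,160,4))
E
```

```text
time: 5.4
position: [0.5582, -0.1485, 0.2414]
tool_rot: [0.366, 1.539, -0.366]
ft_force: [-0.4, 0.1, 0.1]
grip_width: 0.462
t 5.4 grasp [ 0.5582 -0.1485  0.0774] tiltx [ 0.0002 -0.    ] rem mm [ 0.4 -0.3  0.5] jaw az 63.3 F [-0.4  0.1  0.1] w 40.2 q [-0.3   0.34  0.6   1.84 -0.22  1.03  1.5 ]
```

View pics/w3.png

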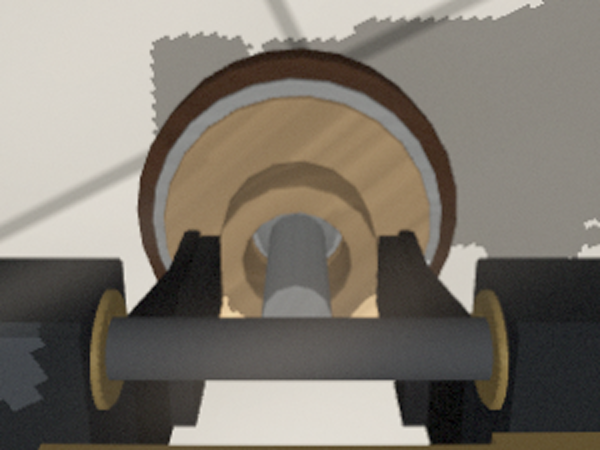

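View pics/s3.png

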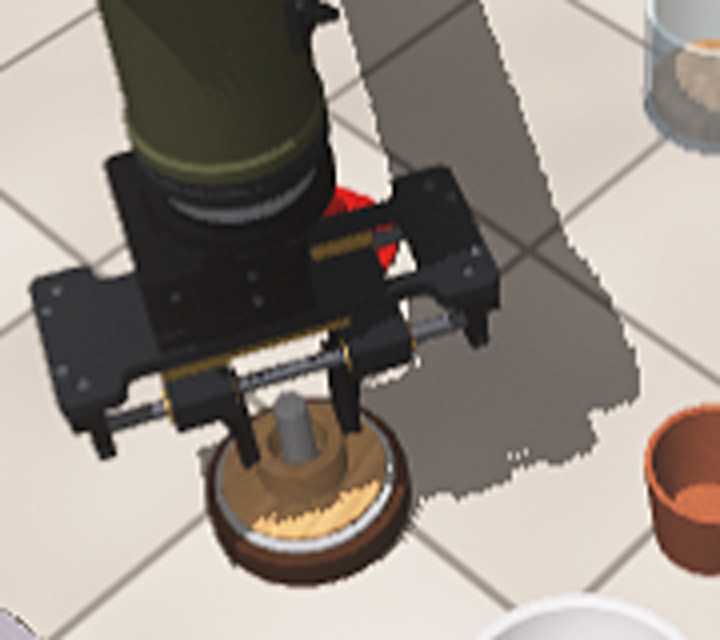

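The wrist view shows the knob at the middle between the fingers, with the tips beside the collar and not over it. I close on the knob.

```bash
python3 -m creep '[[0,0,0,0,0,0,10],[0,0,0,0,0,0,10],[0,0,0,0,0,0,10],[0,0,0,0,0,0,10],[0,0,0,0,0,0,10]]' 40; python3 to.py .5585 -.149 .077;  python3 - <<'E'
from h import *
b=get_image("scene"); cv2.imwrite("pics/s4.png",crop(b,170,160,180,160,4))
E
```

```text
time: 6.0
position: [0.5581, -0.1486, 0.2413]
tool_rot: [0.366, 1.54, -0.366]
ft_force: [0.6, 0.1, 1.3]
grip_width: 0.16
t 6.0 grasp [ 0.5581 -0.1486  0.0773] tiltx [ 0.     -0.0001] rem mm [ 0.3 -0.2  0.5] jaw az 63.3 F [0.6 0.1 1.3] w 14.0 q [-0.3   0.34  0.6   1.84 -0.22  1.03  1.5 ]
```

View pics/s4.png

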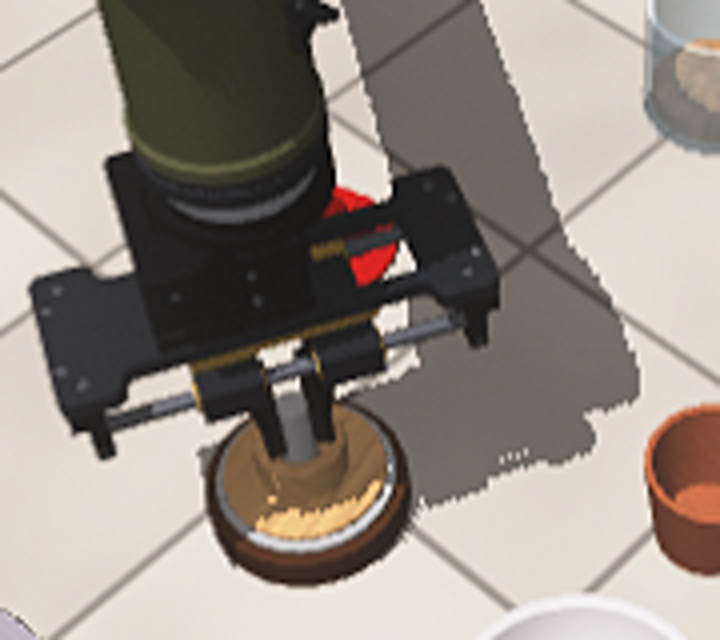

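```bash
python3 -m creep '[[-5,0,0,0,0,0,10],[-10,0,0,0,0,0,10],[-15,0,0,0,0,0,10],[-15,0,0,0,0,0,10],[0,0,0,0,0,0,10]]' 40; python3 to.py .5585 -.149 .077;  python3 - <<'E'
from h import *
b=get_image("scene"); cv2.imwrite("pics/s5.png",crop(b,170,160,180,160,4))
E
```

```text
time: 6.55
position: [0.5593, -0.149, 0.2897]
tool_rot: [0.366, 1.534, -0.365]
ft_force: [-0.1, 0.2, -2.2]
grip_width: 0.168
t 6.55 grasp [ 0.5602 -0.1491  0.1257] tiltx [ 0.0059 -0.0005] rem mm [48.7 -0.8 -1.9] jaw az 63.3 F [-0.1  0.2 -2.2] w 14.6 q [-0.32  0.29  0.62  1.79 -0.18  1.11  1.47]
```

View pics/s5.png

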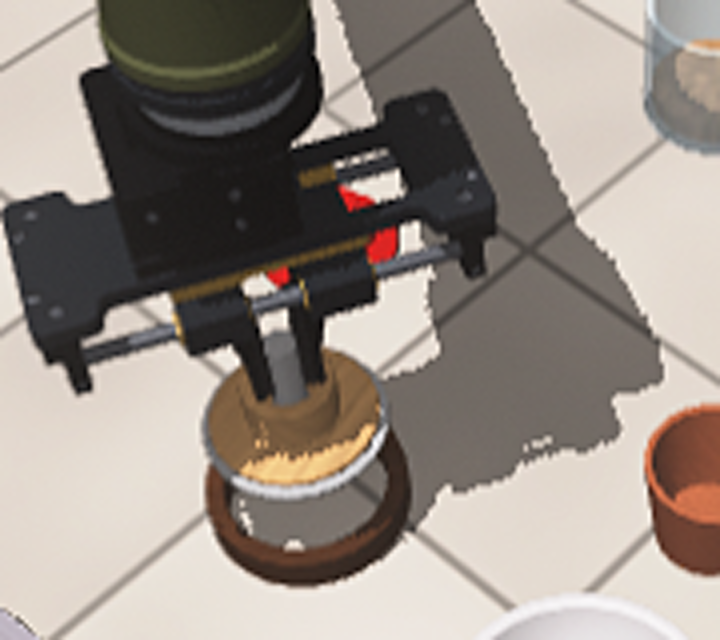

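Both lids lifted together from the ring, still nested (force -2.2 N, about 0.24 kg). I raise them and carry them to the jar.

```bash
python3 -m creep '[[-20,0,0,0,0,0,10],[-30,0,0,0,0,0,10],[-30,0,0,0,0,0,10],[-20,0,0,0,0,0,10],[-5,0,0,0,0,0,10]]'; python3 to.py .5285 .2035 .22
```

```text
time: 7.1
position: [0.5586, -0.1488, 0.3936]
tool_rot: [0.366, 1.536, -0.365]
ft_force: [-0.6, -0.1, -2.2]
grip_width: 0.164
t 7.1 grasp [ 0.5592 -0.1489  0.2296] tiltx [ 0.004  -0.0001] rem mm [   9.4  300.8 -186.1] jaw az 63.3 F [-0.6 -0.1 -2.2] w 14.3 q [-0.34  0.19  0.64  1.67 -0.12  1.31  1.42]
```

```bash
python3 -m creep '[[0,10,-6,0,0,0,10],[0,20,-12,0,0,0,10],[0,25,-16,0,0,0,10],[0,25,-16,0,0,0,10],[0,25,-16,0,0,0,10]]'; python3 -m creep '[[0,25,-16,0,0,0,10],[0,25,-16,0,0,0,10],[0,25,-16,0,0,0,10],[0,25,-16,0,0,0,10],[0,25,-16,0,0,0,10]]';python3 -m creep '[[0,25,-16,0,0,0,10],[0,15,-9,0,0,0,10],[0,8,-4,0,0,0,10],[0,0,0,0,0,0,10],[0,0,0,0,0,0,10]]';python3 to.py .5285 .2035 .22; python3 -m creep '[[0,0,0,0,0,0,10],[0,0,0,0,0,0,10],[0,0,0,0,0,0,10]]';python3 to.py .5285 .2035 .22
```

```text
time: 7.6
position: [0.5454, -0.0227, 0.3891]
tool_rot: [0.365, 1.543, -0.366]
ft_force: [0.2, -1.0, -1.8]
grip_width: 0.166
time: 8.1
position: [0.5299, 0.1247, 0.3891]
tool_rot: [0.364, 1.543, -0.367]
ft_force: [0.7, -0.4, -2.3]
grip_width: 0.167
time: 8.6
position: [0.5272, 0.177, 0.3909]
tool_rot: [0.366, 1.539, -0.369]
ft_force: [0.4, 0.4, -2.0]
grip_width: 0.172
t 8.6 grasp [0.5272 0.1768 0.2269] tiltx [-0.0003 -0.0014] rem mm [  6.9  24.4 -10.9] jaw az 63.2 F [ 0.4  0.4 -2. ] w 14.9 q [-0.73  0.13  0.39  1.72 -0.05  1.3   0.77]
time: 8.9
position: [0.5271, 0.1776, 0.3915]
tool_rot: [0.367, 1.539, -0.367]
ft_force: [-0.3, -0.4, -3.1]
grip_width: 0.163
t 8.9 grasp [0.5272 0.1776 0.2275] tiltx [0.0003 0.0001] rem mm [  7.5  23.7 -10.5] jaw az 63.2 F [-0.3 -0.4 -3.1] w 14.1 q [-0.73  0.13  0.39  1.72 -0.05  1.3   0.77]
```

```bash
python3 - <<'E'
from h import *
d=get_image("wrist"); b=get_image("scene"); a=get_image("top")
cv2.imwrite("pics/w6.png",d["img"][:,:,::-1]); cv2.imwrite("pics/s6.png",crop(b,250,60,200,150,4)); cv2.imwrite("pics/t6.png",crop(a,120,200,180,140,4))
E
```

```text
(no output)
```

View pics/w6.png

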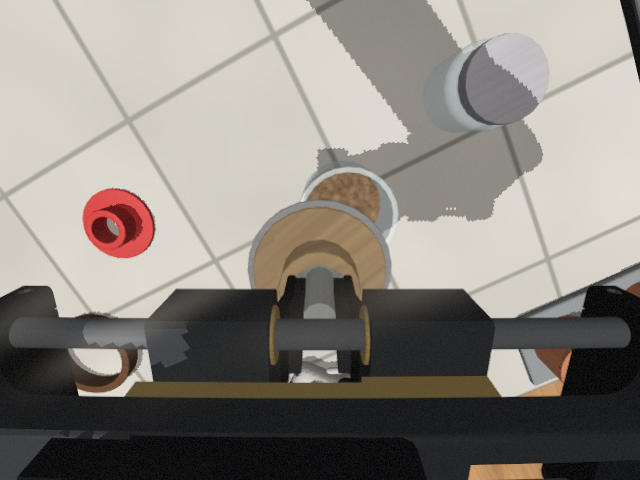

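View pics/s6.png

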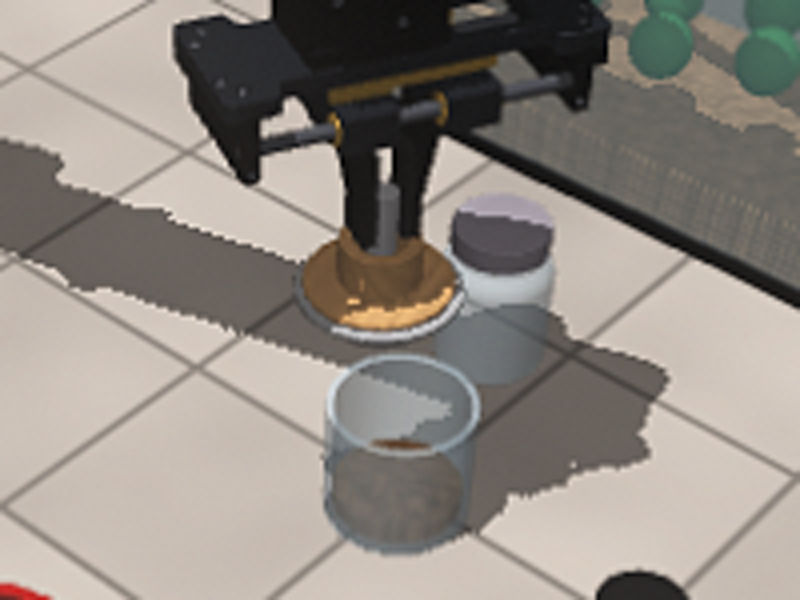

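View pics/t6.png

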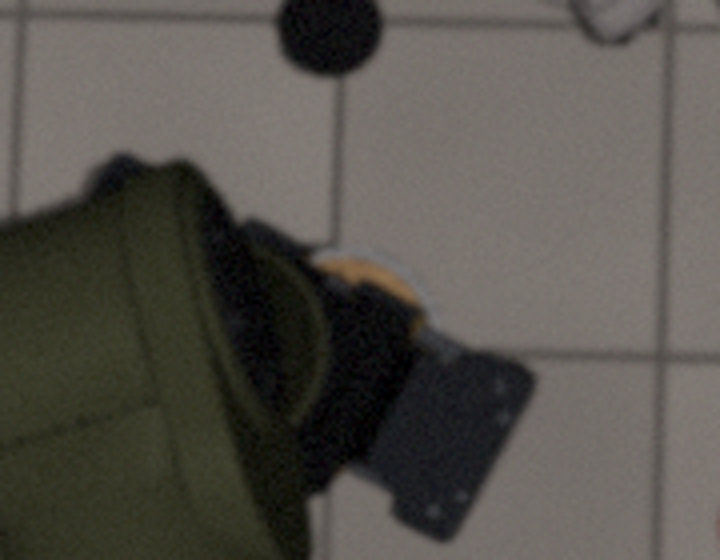

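The lid is still nested in the scene crop (flange at (380,290), jar mouth at (403,402)), and the twist jar is clear. I'll overlay the models in the wrist view to fix the jar and in-hand lid poses.

```bash
cat > jov.py <<'E'
from h import *
def jov(J,name,dz=.055,off=(0,0),x0=235,y0=150,w=180,h=130,s=4,cam="wrist",d=None):
    st=monitor.get_state(); M=R.from_rotvec(st["tool_rot"]).as_matrix(); G=st["position"]+M[:,0]*.164
    d=d or get_image(cam); im=crop(d,x0,y0,w,h,s)
    for z,r,c in ((.08,.044,(0,255,0)),(.08,.039,(255,255,0)),(0,.044,(0,0,255))): draw(im,d,(*J,z),r,s,x0,y0,c)
    fz=G[2]-dz
    for z,r,c in ((fz+.004,.044,(255,0,255)),(fz+.009,.040,(0,128,255)),(fz+.033,.022,(255,0,0))): draw(im,d,(G[0]+off[0],G[1]+off[1],z),r,s,x0,y0,c)
    cv2.imwrite(name,im); print(G)
E
python3 - <<'E'
from jov import *
jov((.5285,.2035),"pics/w7.png"); jov((.5285,.2035),"pics/s7.png",x0=300,y0=90,w=120,h=120,s=5,cam="scene")
E
```

```text
[0.52703078 0.1782368  0.22739698]
[0.52699984 0.17835359 0.22739524]
```

View pics/w7.png

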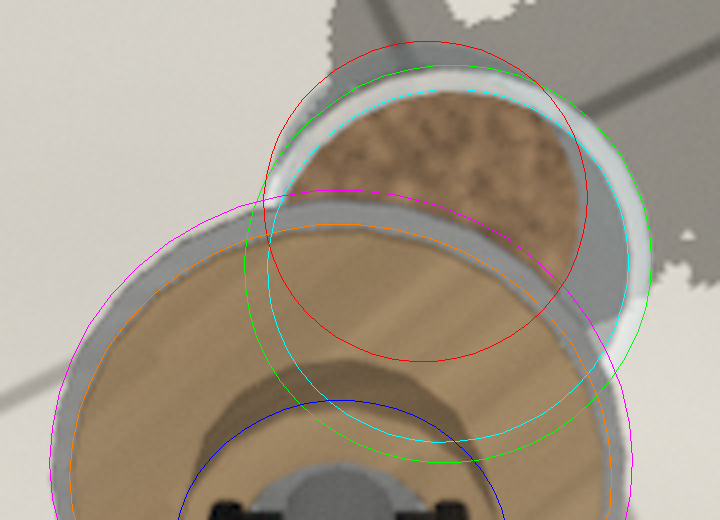

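View pics/s7.png

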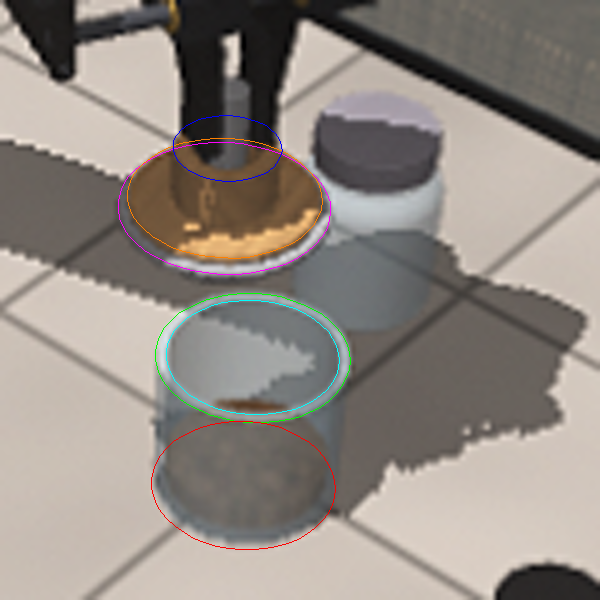

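```bash
python3 - <<'E'
from jov import *
jov((.529,.2035),"pics/w8.png",dz=.058); jov((.529,.204),"pics/s8.png",dz=.058,x0=300,y0=90,w=120,h=120,s=5,cam="scene")
E
```

```text
[0.52697915 0.1784763  0.22737311]
[0.52694139 0.1785197  0.22733888]
```

View pics/w8.png

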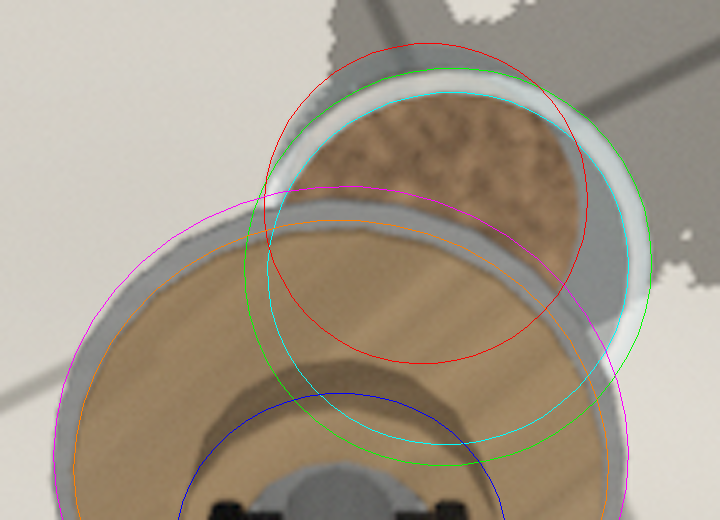

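View pics/s8.png

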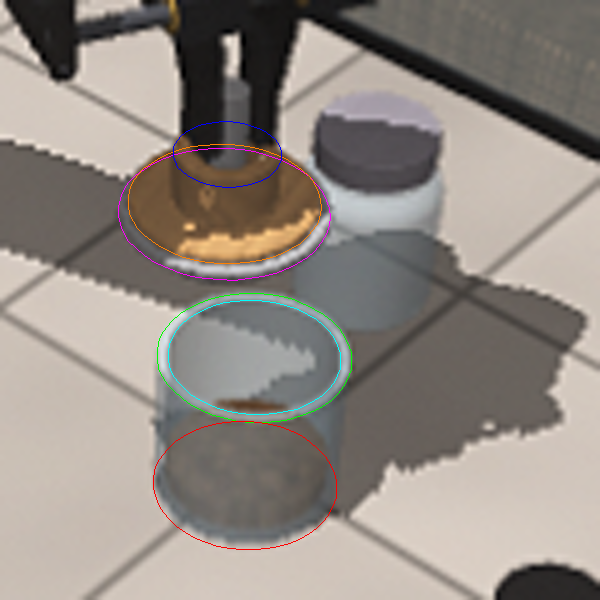

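```bash
python3 to.py .528 .204 .155; python3 -m creep '[[10,8,-4,0,0,0,10],[15,9,-4,0,0,0,10],[15,6,-3,0,0,0,10],[10,0,0,0,0,0,10],[0,0,0,0,0,0,10]]';  python3 -m creep '[[0,0,0,0,0,0,10],[0,0,0,0,0,0,10],[0,0,0,0,0,0,10]]'; python3 to.py .528 .204 .155
```

```text
t 9.25 grasp [0.527  0.1785 0.2274] tiltx [0.0001 0.0001] rem mm [ 72.4  23.2 -10.5] jaw az 63.3 F [-0.3 -0.6 -2.7] w 13.9 q [-0.73  0.13  0.39  1.72 -0.05  1.3   0.77]
time: 9.75
position: [0.5266, 0.2041, 0.3384]
tool_rot: [0.363, 1.543, -0.368]
ft_force: [0.2, 0.1, -2.2]
grip_width: 0.167
time: 10.05
position: [0.5278, 0.2037, 0.3421]
tool_rot: [0.367, 1.538, -0.366]
ft_force: [0.5, 0.5, -1.6]
grip_width: 0.165
t 10.05 grasp [0.5281 0.2038 0.1781] tiltx [0.0014 0.0007] rem mm [23.1  0.1 -0.2] jaw az 63.2 F [ 0.5  0.5 -1.6] w 14.3 q [-0.75  0.18  0.37  1.76 -0.07  1.21  0.75]
```

```bash
python3 -m creep '[[10,0,0,0,0,0,10],[8,0,0,0,0,0,10],[3,0,0,0,0,0,10],[0,0,0,0,0,0,10],[0,0,0,0,0,0,10]]';  python3 -m creep '[[0,0,0,0,0,0,10],[0,0,0,0,0,0,10],[0,0,0,0,0,0,10]]'; python3 to.py .528 .204 .155
python3 - <<'E'
from jov import *
jov((.529,.2038),"pics/w9.png",off=(.0008,-.0004)); jov((.529,.2038),"pics/s9.png",off=(.0008,-.0004),x0=300,y0=90,w=120,h=120,s=5,cam="scene")
E
```

```text
time: 10.55
position: [0.5275, 0.204, 0.3202]
tool_rot: [0.366, 1.54, -0.366]
ft_force: [0.1, 0.8, -3.4]
grip_width: 0.162
time: 10.85
position: [0.5276, 0.204, 0.3206]
tool_rot: [0.366, 1.539, -0.366]
ft_force: [0.2, -0.4, -2.2]
grip_width: 0.165
t 10.85 grasp [0.5276 0.2041 0.1566] tiltx [0.0005 0.0003] rem mm [1.6 0.1 0.4] jaw az 63.3 F [ 0.2 -0.4 -2.2] w 14.3 q [-0.74  0.2   0.37  1.79 -0.08  1.17  0.75]
[0.52762736 0.20408355 0.15657548]
[0.5276075  0.20409925 0.15656404]
```

View pics/w9.png

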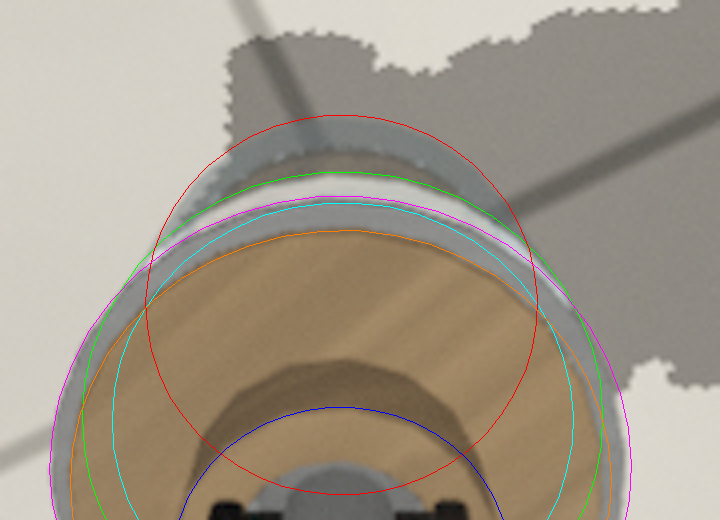

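View pics/s9.png

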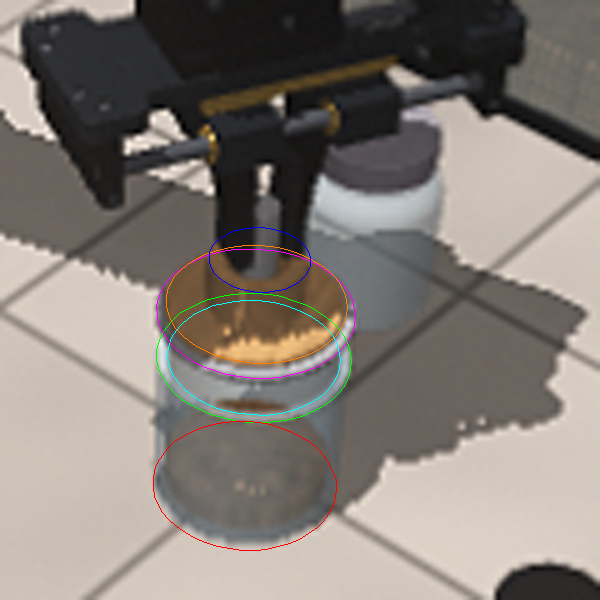

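Wrist overlay: the rim apex is at (345,172) with the flange over it, both within about 1 mm of the model. I lower in small steps and watch the force.

```bash
python3 -m creep '[[3,0,0,0,0,0,10],[3,0,0,0,0,0,10],[3,0,0,0,0,0,10],[2,0,0,0,0,0,10],[0,0,0,0,0,0,10]]'; python3 to.py .528 .204 .135;python3 -m creep '[[2,0,0,0,0,0,10],[2,0,0,0,0,0,10],[0,0,0,0,0,0,10]]'; python3 to.py .528 .204 .135
```

```text
time: 11.45
position: [0.5273, 0.204, 0.3088]
tool_rot: [0.366, 1.54, -0.366]
ft_force: [-0.6, 0.5, -3.7]
grip_width: 0.162
t 11.45 grasp [0.5272 0.2039 0.1448] tiltx [-0.0007 -0.0004] rem mm [9.8 0.4 0.7] jaw az 63.3 F [-0.6  0.5 -3.7] w 14.1 q [-0.74  0.21  0.37  1.8  -0.08  1.15  0.76]
time: 11.75
position: [0.5274, 0.204, 0.305]
tool_rot: [0.366, 1.54, -0.366]
ft_force: [-0.8, 0.7, -3.5]
grip_width: 0.165
t 11.75 grasp [0.5273 0.204  0.141 ] tiltx [-0.0005 -0.0002] rem mm [6.  0.4 0.6] jaw az 63.3 F [-0.8  0.7 -3.5] w 14.4 q [-0.74  0.22  0.37  1.8  -0.09  1.14  0.76]
```

```bash
python3 -m creep '[[1.5,0,0,0,0,0,10],[1.5,0,0,0,0,0,10],[0,0,0,0,0,0,10]]'; python3 to.py .528 .204 .135;python3 -m creep '[[1,0,0,0,0,0,10],[0,0,0,0,0,0,10]]'; python3 to.py .528 .204 .135;python3 - <<'E'
from h import *
cv2.imwrite("pics/s10.png",crop(get_image("scene"),300,90,120,120,5))
E
```

```text
time: 12.05
position: [0.5274, 0.204, 0.3021]
tool_rot: [0.366, 1.54, -0.366]
ft_force: [0.7, -0.3, -3.6]
grip_width: 0.165
t 12.05 grasp [0.5273 0.2039 0.1381] tiltx [-0.0003 -0.0001] rem mm [3.1 0.3 0.6] jaw az 63.3 F [ 0.7 -0.3 -3.6] w 14.3 q [-0.74  0.22  0.37  1.8  -0.09  1.13  0.76]
time: 12.25
position: [0.5275, 0.204, 0.3012]
tool_rot: [0.366, 1.54, -0.366]
ft_force: [-0.1, 0.6, -2.2]
grip_width: 0.167
t 12.25 grasp [0.5275 0.204  0.1372] tiltx [-0.0001 -0.0001] rem mm [2.2 0.3 0.5] jaw az 63.3 F [-0.1  0.6 -2.2] w 14.5 q [-0.74  0.22  0.37  1.81 -0.09  1.13  0.76]
```

View pics/s10.png

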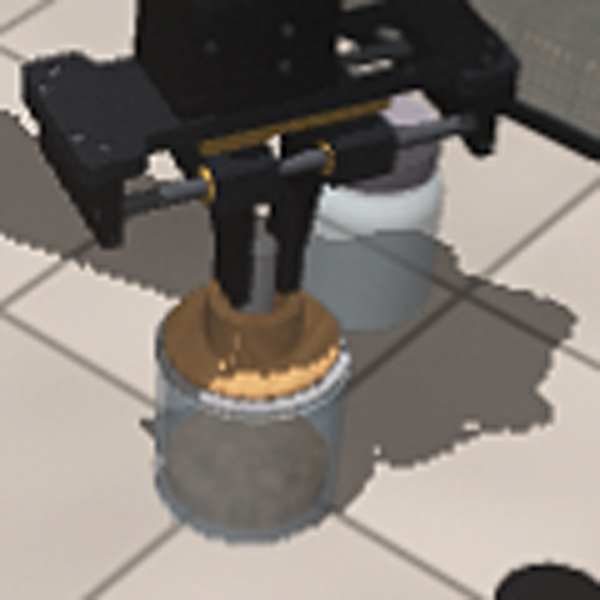

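The plug is in the mouth, with the flange about 2 mm above the rim at (255,405). I continue in 0.5–1 mm steps.

```bash
for r in 1; do python3 -m creep '[[0.7,0,0,0,0,0,10],[0.7,0,0,0,0,0,10],[0,0,0,0,0,0,10]]'; done; python3 to.py .528 .204 .135;python3 -m creep '[[0.5,0,0,0,0,0,10],[0,0,0,0,0,0,10]]'; python3 to.py .528 .204 .135
```

```text
time: 12.6
position: [0.5274, 0.204, 0.2998]
tool_rot: [0.366, 1.54, -0.366]
ft_force: [-0.4, 0.6, -2.6]
grip_width: 0.165
t 12.6 grasp [0.5274 0.204  0.1358] tiltx [-0.0002 -0.0001] rem mm [0.8 0.3 0.5] jaw az 63.3 F [-0.4  0.6 -2.6] w 14.3 q [-0.74  0.22  0.37  1.81 -0.09  1.13  0.76]
time: 12.8
position: [0.5275, 0.204, 0.2994]
tool_rot: [0.366, 1.54, -0.366]
ft_force: [1.0, -0.3, -2.9]
grip_width: 0.165
t 12.8 grasp [0.5275 0.204  0.1354] tiltx [0. 0.] rem mm [0.4 0.2 0.5] jaw az 63.3 F [ 1.  -0.3 -2.9] w 14.4 q [-0.74  0.22  0.37  1.81 -0.09  1.13  0.76]
```

```bash
python3 -m creep '[[0.5,0,0,0,0,0,10],[0,0,0,0,0,0,10]]'; python3 to.py .528 .204 .135; python3 -m creep '[[0,0,0,0,0,0,10]]';python3 to.py .528 .204 .135
```

```text
time: 13.0
position: [0.5275, 0.204, 0.2993]
tool_rot: [0.366, 1.54, -0.366]
ft_force: [-0.5, -0.4, 1.1]
grip_width: 0.162
t 13.0 grasp [0.5275 0.204  0.1353] tiltx [0.0001 0.0002] rem mm [0.3 0.2 0.4] jaw az 63.3 F [-0.5 -0.4  1.1] w 14.1 q [-0.74  0.22  0.37  1.81 -0.09  1.13  0.76]
time: 13.1
position: [0.5275, 0.204, 0.2993]
tool_rot: [0.366, 1.54, -0.366]
ft_force: [-1.6, -0.4, 1.1]
grip_width: 0.165
t 13.1 grasp [0.5275 0.204  0.1353] tiltx [0.0001 0.0002] rem mm [0.3 0.2 0.5] jaw az 63.3 F [-1.6 -0.4  1.1] w 14.4 q [-0.74  0.22  0.37  1.81 -0.09  1.13  0.76]
```

Contact comes at the expected height (force -2.9 → +1.1 N). I press slightly more and look before opening.

```bash
python3 -m creep '[[0.4,0,0,0,0,0,10],[0,0,0,0,0,0,10]]'; python3 to.py .528 .204 .135; python3 - <<'E'
from h import *
cv2.imwrite("pics/s11.png",crop(get_image("scene"),300,90,120,120,5))
cv2.imwrite("pics/w11.png",crop(get_image("wrist"),220,150,200,150,3))
E
```

```text
time: 13.3
position: [0.5275, 0.204, 0.2993]
tool_rot: [0.366, 1.54, -0.366]
ft_force: [-2.2, -0.0, 4.8]
grip_width: 0.161
t 13.3 grasp [0.5276 0.204  0.1353] tiltx [0.0002 0.0004] rem mm [0.3 0.2 0.4] jaw az 63.3 F [-2.2 -0.   4.8] w 14.0 q [-0.74  0.22  0.37  1.81 -0.09  1.13  0.76]
```

View pics/s11.png

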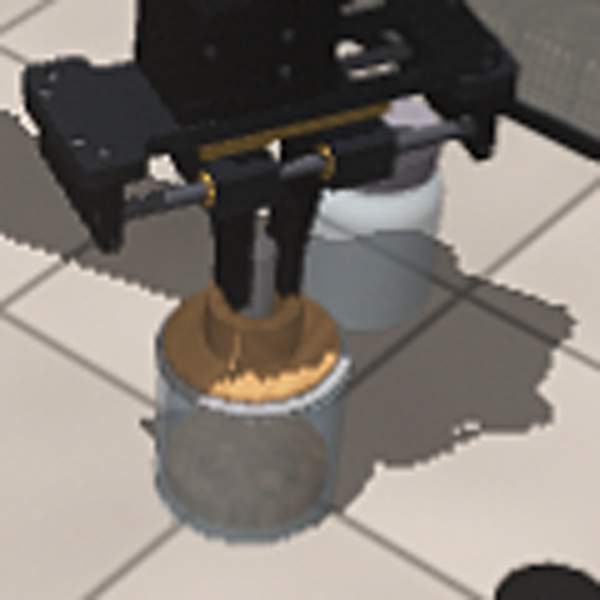

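View pics/w11.png

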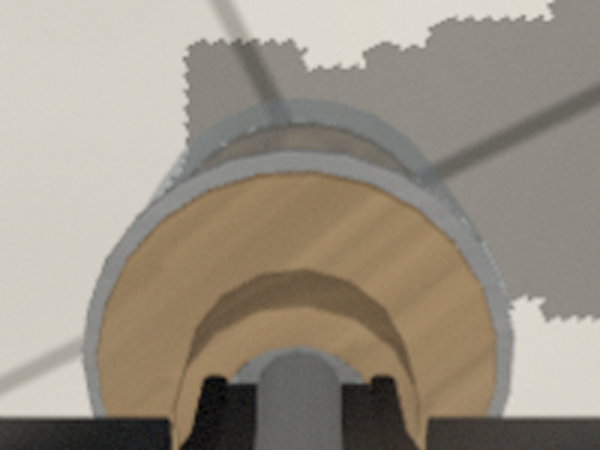

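The flange lies flush on the rim. I release the knob.

```bash
python3 -m creep '[[-0.5,0,0,0,0,0,10],[0,0,0,0,0,0,30],[0,0,0,0,0,0,40],[0,0,0,0,0,0,60],[0,0,0,0,0,0,60]]'; python3 to.py .5285 .204 .135; python3 -m creep '[[0,0,0,0,0,0,60],[0,0,0,0,0,0,60],[0,0,0,0,0,0,60]]'; python3 to.py .5285 .204 .135; python3 - <<'E'
from h import *
cv2.imwrite("pics/s12.png",crop(get_image("scene"),300,90,120,120,5))
cv2.imwrite("pics/w12.png",crop(get_image("wrist"),220,150,200,150,3))
E
```

```text
time: 13.9
position: [0.5276, 0.2041, 0.2989]
tool_rot: [0.366, 1.539, -0.366]
ft_force: [1.2, -0.2, 0.7]
grip_width: 0.44
t 13.9 grasp [0.5277 0.2041 0.1349] tiltx [0.0004 0.0001] rem mm [-0.1  0.3  0.8] jaw az 63.3 F [ 1.2 -0.2  0.7] w 38.3 q [-0.74  0.22  0.37  1.81 -0.09  1.13  0.76]
time: 14.2
position: [0.5275, 0.204, 0.299]
tool_rot: [0.366, 1.54, -0.366]
ft_force: [-0.5, -0.8, 0.3]
grip_width: 0.665
t 14.2 grasp [0.5275 0.204  0.135 ] tiltx [0.0001 0.    ] rem mm [0.  0.4 0.9] jaw az 63.3 F [-0.5 -0.8  0.3] w 57.9 q [-0.74  0.22  0.37  1.81 -0.09  1.13  0.76]
```

View pics/s12.png

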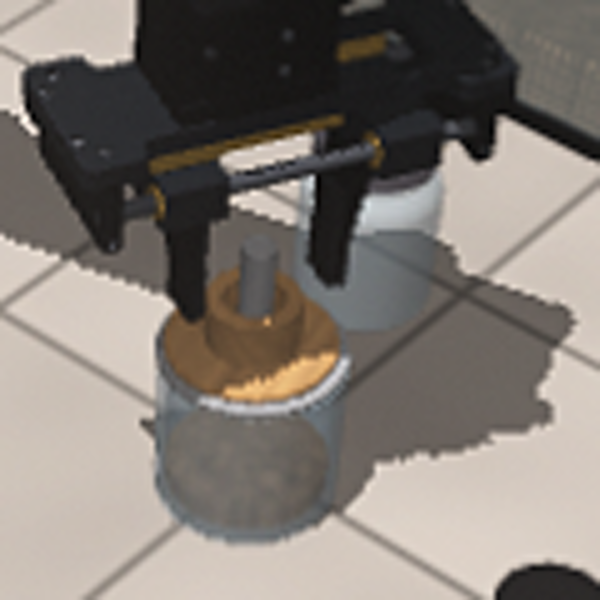

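View pics/w12.png

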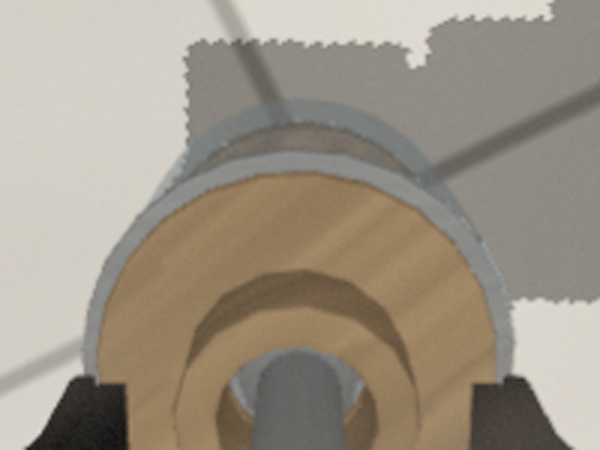

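Both lids stay nested and seated: the flange is flush with the rim, the fingers are clear, and the collar is centred between them at (297,400). I descend around the collar.

```bash
python3 -m creep '[[0,0,0,0,0,0,66],[4,0,0.8,0,0,0,66],[5,0,0,0,0,0,66],[4,0,0,0,0,0,66],[0,0,0,0,0,0,66]]'; python3 to.py .5285 .204 .111; python3 -m creep '[[3,0,0,0,0,0,66],[3,0,0,0,0,0,66],[0,0,0,0,0,0,66]]'; python3 to.py .5285 .204 .111
```

```text
time: 14.8
position: [0.5278, 0.2035, 0.285]
tool_rot: [0.365, 1.541, -0.367]
ft_force: [0.1, 0.3, -0.6]
grip_width: 0.759
t 14.8 grasp [0.5276 0.2034 0.121 ] tiltx [-0.0015 -0.0008] rem mm [10.   1.   0.6] jaw az 63.3 F [ 0.1  0.3 -0.6] w 66.0 q [-0.74  0.24  0.37  1.82 -0.1   1.1   0.77]
time: 15.1
position: [0.528, 0.2036, 0.2795]
tool_rot: [0.366, 1.54, -0.366]
ft_force: [0.5, -0.0, 0.1]
grip_width: 0.758
t 15.1 grasp [0.5279 0.2036 0.1155] tiltx [-0.0006 -0.0003] rem mm [4.5 0.7 0.3] jaw az 63.3 F [ 0.5 -0.   0.1] w 65.9 q [-0.73  0.25  0.36  1.83 -0.1   1.09  0.77]
```

```bash
python3 -m creep '[[2,0.2,0,0,0,0,66],[1.7,0,0,0,0,0,66],[0,0,0,0,0,0,66],[0,0,0,0,0,0,66]]'; python3 to.py .5285 .204 .111; python3 - <<'E'
from h import *
cv2.imwrite("pics/s13.png",crop(get_image("scene"),300,90,120,120,5))
cv2.imwrite("pics/w13.png",crop(get_image("wrist"),220,150,200,150,3))
E
```

```text
time: 15.5
position: [0.5283, 0.2038, 0.2763]
tool_rot: [0.366, 1.54, -0.366]
ft_force: [0.2, 0.4, 0.5]
grip_width: 0.76
t 15.5 grasp [0.5283 0.2038 0.1123] tiltx [0.0001 0.    ] rem mm [1.3 0.2 0.1] jaw az 63.3 F [0.2 0.4 0.5] w 66.2 q [-0.73  0.25  0.36  1.83 -0.1   1.08  0.77]
```

View pics/s13.png

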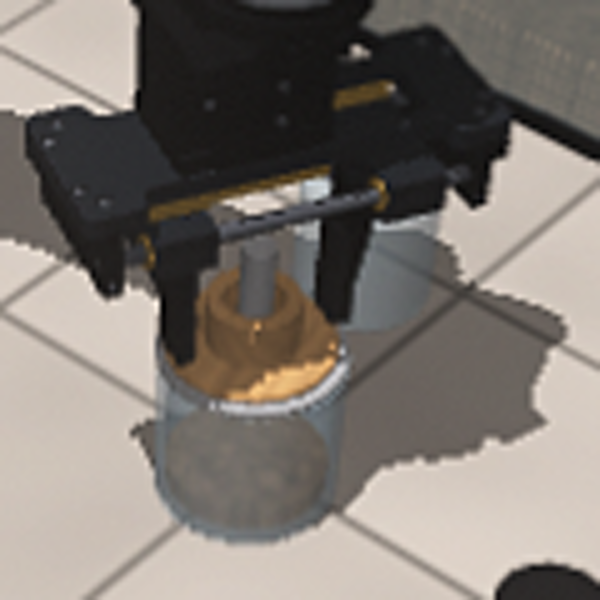

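View pics/w13.png

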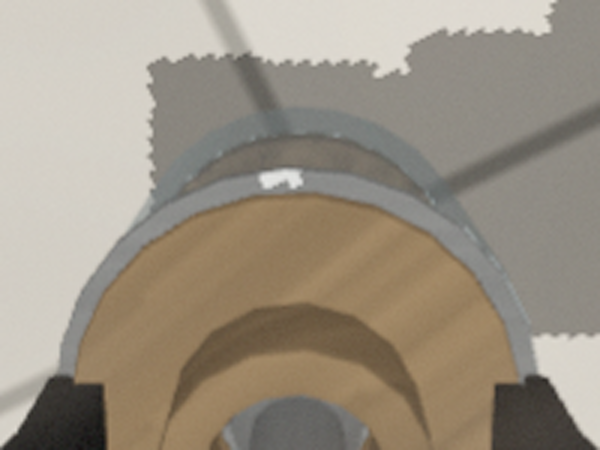

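```bash
python3 -m creep '[[1,0,0,0,0,0,60],[0,0,0,0,0,0,52],[0,0,0,0,0,0,46],[0,0,0,0,0,0,38],[0,0,0,0,0,0,38]]' 12; python3 to.py .5285 .204 .111; python3 -m creep '[[0,0,0,0,0,0,38],[0,0,0,0,0,0,38],[0,0,0,0,0,0,38]]' 25; python3 to.py .5285 .204 .111;  python3 - <<'E'
from h import *
cv2.imwrite("pics/s14.png",crop(get_image("scene"),300,90,120,120,5))
cv2.imwrite("pics/w14.png",crop(get_image("wrist"),220,150,200,150,3))
E
```

```text
time: 16.1
position: [0.5283, 0.2038, 0.2753]
tool_rot: [0.366, 1.54, -0.366]
ft_force: [-0.1, -0.4, 0.3]
grip_width: 0.507
t 16.1 grasp [0.5283 0.2038 0.1113] tiltx [ 0. -0.] rem mm [0.3 0.3 0.1] jaw az 63.3 F [-0.1 -0.4  0.3] w 44.1 q [-0.73  0.25  0.36  1.83 -0.1   1.08  0.77]
time: 16.4
position: [0.5283, 0.2038, 0.2753]
tool_rot: [0.366, 1.54, -0.366]
ft_force: [0.0, -1.0, -0.5]
grip_width: 0.503
t 16.4 grasp [0.5283 0.2038 0.1113] tiltx [0.0001 0.0001] rem mm [0.3 0.2 0.1] jaw az 63.3 F [ 0.  -1.  -0.5] w 43.7 q [-0.73  0.25  0.36  1.83 -0.1   1.08  0.77]
```

View pics/s14.png

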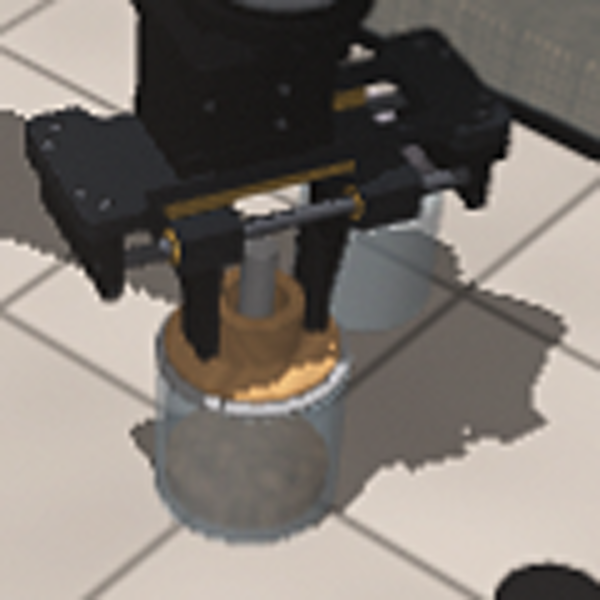

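View pics/w14.png

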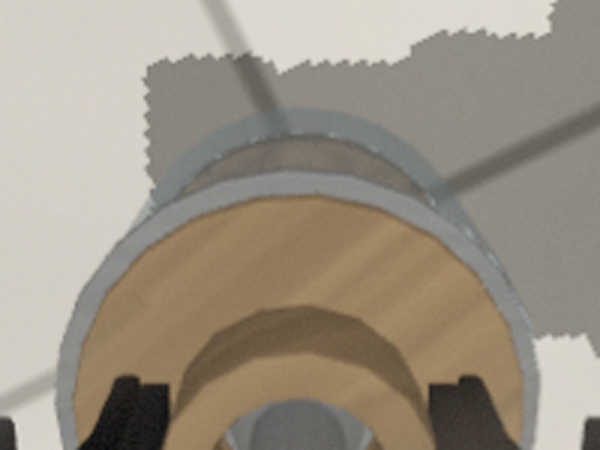

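The collar is gripped at 43.7 mm (nominal 44) and the knob is free inside the bore. I lift slowly.

```bash
python3 -m creep '[[-2,0,0,0,0,0,38],[-2,0,0,0,0,0,38],[-2,0,0,0,0,0,38],[-3,0,0,0,0,0,38],[-3,0,0,0,0,0,38]]'; python3 to.py .5283 .2038 .195; python3 - <<'E'
from h import *
cv2.imwrite("pics/s15.png",crop(get_image("scene"),300,90,120,120,5))
E
```

```text
time: 17.0
position: [0.5283, 0.2038, 0.2876]
tool_rot: [0.366, 1.54, -0.366]
ft_force: [-0.5, -0.4, -0.7]
grip_width: 0.498
t 17.0 grasp [0.5283 0.2039 0.1236] tiltx [0.0001 0.0001] rem mm [-71.4  -0.    0. ] jaw az 63.3 F [-0.5 -0.4 -0.7] w 43.4 q [-0.74  0.24  0.37  1.82 -0.09  1.1   0.77]
```

View pics/s15.png

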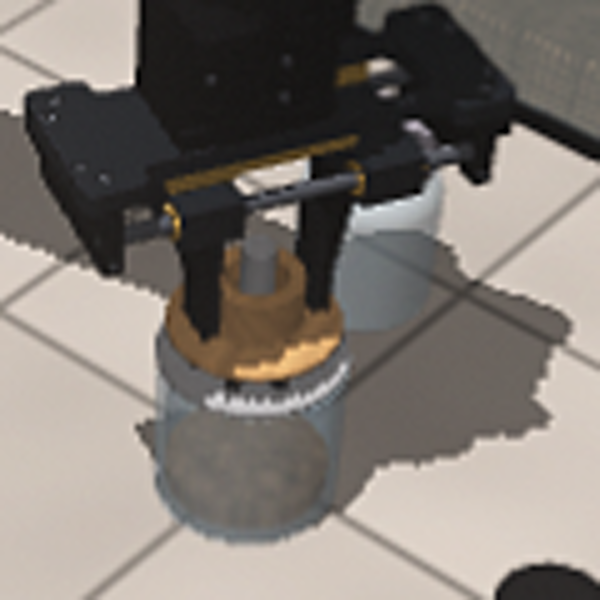

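The outer lid rises alone, and the inner flange stays on the rim at (280,395). I continue upward.

```bash
python3 -m creep '[[-5,0,0,0,0,0,38],[-6,0,0,0,0,0,38],[-6,0,0,0,0,0,38],[-6,0,0,0,0,0,38],[-6,0,0,0,0,0,38]]'; python3 to.py .5283 .2038 .195;  python3 -m creep '[[-6,0,0,0,0,0,38],[-6,0,0,0,0,0,38],[-6,0,0,0,0,0,38],[-6,0,0,0,0,0,38],[-6,0,0,0,0,0,38]]'; python3 to.py .5283 .2038 .195; python3 -m creep '[[-6,0,0,0,0,0,38],[-5,0,0,0,0,0,38],[-3,0,0,0,0,0,38],[0,0,0,0,0,0,38],[0,0,0,0,0,0,38]]'; python3 to.py .5283 .2038 .195
```

```text
time: 17.55
position: [0.5284, 0.2038, 0.3171]
tool_rot: [0.366, 1.539, -0.366]
ft_force: [-0.7, 0.7, -0.5]
grip_width: 0.5
t 17.55 grasp [0.5284 0.2039 0.1531] tiltx [0.0004 0.0003] rem mm [-41.9  -0.1  -0.1] jaw az 63.3 F [-0.7  0.7 -0.5] w 43.5 q [-0.74  0.21  0.37  1.79 -0.08  1.16  0.76]
time: 18.05
position: [0.5283, 0.2038, 0.3468]
tool_rot: [0.366, 1.54, -0.366]
ft_force: [-0.2, 0.2, -1.1]
grip_width: 0.503
t 18.05 grasp [0.5283 0.2038 0.1828] tiltx [0.0001 0.0001] rem mm [-12.2  -0.    0. ] jaw az 63.3 F [-0.2  0.2 -1.1] w 43.8 q [-0.75  0.18  0.37  1.75 -0.07  1.22  0.75]
time: 18.55
position: [0.5282, 0.2038, 0.3602]
tool_rot: [0.366, 1.54, -0.366]
ft_force: [0.3, -0.6, -1.1]
grip_width: 0.502
t 18.55 grasp [0.5282 0.2038 0.1962] tiltx [-0.0002 -0.0001] rem mm [1.2 0.  0.1] jaw az 63.3 F [ 0.3 -0.6 -1.1] w 43.7 q [-0.75  0.17  0.37  1.74 -0.07  1.24  0.74]
```

```bash
python3 -m creep '[[0,0,0,0,0,0,38],[0,0,0,0,0,0,38],[0,0,0,0,0,0,38],[0,0,0,0,0,0,38],[0,0,0,0,0,0,38]]'; python3 to.py .5283 .2038 .195; python3 - <<'E'
from h import *
b=get_image("scene");cv2.imwrite("pics/s16.png",crop(b,290,60,150,150,4)); cv2.imwrite("pics/s16f.png",b["img"][:,:,::-1])
cv2.imwrite("pics/w16.png",crop(get_image("wrist"),220,120,200,150,3))
E
```

```text
time: 19.05
position: [0.5283, 0.2038, 0.3603]
tool_rot: [0.366, 1.54, -0.366]
ft_force: [-0.3, 0.3, -1.4]
grip_width: 0.501
t 19.05 grasp [0.5283 0.2038 0.1963] tiltx [-0.0001 -0.0001] rem mm [1.3 0.  0. ] jaw az 63.3 F [-0.3  0.3 -1.4] w 43.6 q [-0.75  0.17  0.37  1.74 -0.07  1.24  0.74]
```

View pics/s16.png

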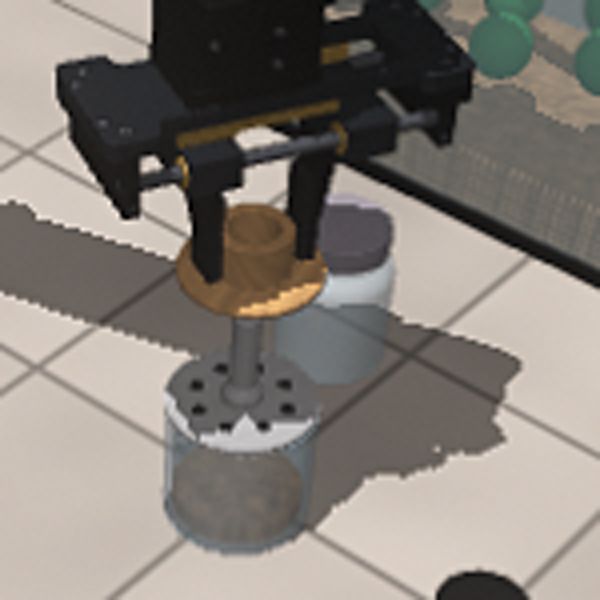

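View pics/s16f.png

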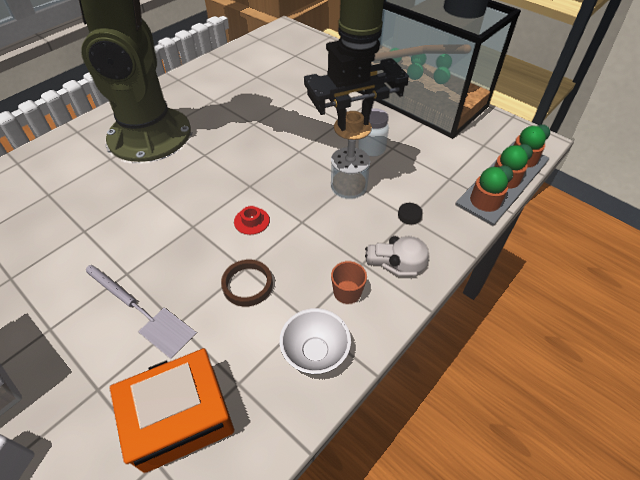

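View pics/w16.png

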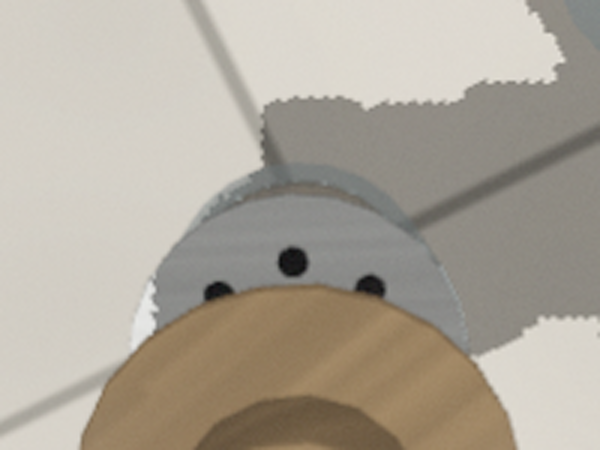

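The inner lid is flat on the rim at (242,410). The outer lid is level in the fingers at (255,260), about 85 mm above where it sat. The other objects have the same pixels as at the start. I hand the job in.

```bash
python3 -c "
from bench import ctrl
print(ctrl.close_job())"
```

```text
the job is handed in; nothing more can be done
None
```

I carried the double lid by its knob to the jar and lowered it until the flange met the rim, pressing with only about 7 N. I let go of it for over a second while moving down to the collar. Then I gripped the collar and lifted the outer lid alone by about 85 mm. The job was handed in with the lid held still above the jar, at about 19 s on the robot's clock.

**Last checks:**
- **Outer lid:** it is level in the gripper (opening 43.6 mm on the 44 mm collar, measured load about 1.1–1.4 N). Its origin works out to about 89 mm above the inner lid's, from the lift distance.
- **Inner lid and jar:** the pictures show the inner lid flat on the jar's rim, and the jar upright where it stood.
- **Bystanders:** everything on the tiles shows at its starting place in the scene view.

**What disagreed or stayed uncertain:**
- The cameras differed by 1–2 mm, mostly on where the jar's base stands. The wrist view also hinted at a 1–3 mm offset of the lid in the hand. Neither kept the lid from seating at the expected height.
- The gap between the knob top and the lifted plate (about 28 mm) comes from the arm's readings, because the plate hid the knob top in the last pictures.
- No verdict was reported on hand-in.

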